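# Set the unbalanced test beam level on its guide pins

### The job

Lift the test beam by the upright grip tab of its sliding saddle and set it down over the two guide pins of the stud test fixture, fully home on both collars, either way round. A heavy battery pack sits somewhere out of sight inside the beam, so lift it only a little at first: if one end stays down, set it back and slide the saddle towards that end, and once it comes up level carry it level and well clear of the table, never letting it tip steeply. Keep it level on the pins, lower it gently rather than dropping it, and leave the electric screwdriver where it lies.

Things in the scene. Friction and masses are not known exactly. Their poses are not given: they have to be found in the camera images.
- beam: The test beam, 0.9 kg: plate 320 x 64 x 10 mm on four 8 mm feet, with a closed grey case (224 x 46 x 26 mm) on it and a saddle sliding along the case. Origin: centre of the plate's underside, 8 mm above the table at the start; x along the beam, z up. Both ends look alike; the balance point lies unseen up to 75 mm to either side of the middle along x, fixed in an episode
- grip (a point): Where to grip: middle of the upright aluminium grip tab (26 mm along the beam, 16 mm across it, its top 20 mm above this point), 94 mm above the plate's underside. The tab turns stiffly on a cross pin 30 mm below this point: the beam hangs level with the tab within about 10 mm of the balance point; farther off, it swivels and its heavy end dips or stays down
- saddle (a joint): Position of the saddle (and so of the tab) along the beam's x, m, 0 at the middle, stops at -0.08 and +0.08. It slides when pushed with about 3.5 N along the beam (the beam stays put on its feet) and stays where it is left; hold the tab and move it along
- hole_a (a point): Lower mouth of the beam's guide hole at its x = -135 mm (15 mm through hole on the centre line)
- hole_b (a point): Lower mouth of the beam's other guide hole, at its x = +135 mm
- fixture: The test fixture, fixed on the table: dark steel base 330 x 146 x 12 mm, a road stud (128 mm across, top 59 mm above the table) in its nest, and two upright guide pins at x = -135 and +135 mm. Origin: centre of the base's underside; x from pin to pin, z up
- pin_a (a point): Tip of the guide pin at the fixture's x = -135 mm, 98 mm above the table. The pin is 12 mm in diameter and rises 32 mm above its collar (26 mm in diameter, top 66 mm above the table); its top 14 mm taper to 5 mm
- pin_b (a point): Tip of the other guide pin (the same), at the fixture's x = +135 mm
- seat (a point): On the fixture, midway between the pins at the height of the collars' tops (66 mm above the table): where the beam's origin lies when it is fully home
- driver: An inline electric screwdriver, 260 mm long and 40 mm thick, lying loose between the beam and the fixture; a bystander. Origin: centre of its underside

How it is judged (in metres and radians):
On the way:
1. the beam is carried level (within 4 degrees), its underside more than 60 mm above the table (height (world z) of beam above 0.06 m and angle between beam's own z axis and vertical below 0.07 rad), for 0.5 s.
At the end, for the whole second after the job is handed in: The beam rests, at rest and released, over both guide pins: its origin within 6 mm sideways and 3 mm in height of the seat, along the fixture within 3 degrees (either way round), tilted less than 1.4 degrees (horizontal distance between beam and seat below 0.006 m and z of beam in the frame of seat between -0.003 and 0.003 m and angle between the x axis of beam and the x axis of fixture, either way round below 0.05 rad and angle between beam's own z axis and vertical below 0.025 rad and linear speed of beam below 0.02 m/s and angular speed of beam below 0.1 rad/s); the robot touches nothing.
It fails at once if the beam tips steeply (more than 20 degrees) (angle between beam's own z axis and vertical above 0.35 rad).
It fails at once if the beam is on the pins while tilted more than 7 degrees (horizontal distance between beam and seat below 0.03 m and z of beam in the frame of seat below 0.03 m and angle between beam's own z axis and vertical above 0.12 rad).
It fails at once if the beam is dropped on the fixture (faster than 0.35 m/s on the pins) (horizontal distance between beam and seat below 0.03 m and z of beam in the frame of seat below 0.03 m and linear speed of beam above 0.35 m/s).
It fails at once if the electric screwdriver is moved more than 30 mm (distance of driver from where it was at the start of the episode above 0.03 m).
It also fails if it takes over 58 s, if anything falls off the work surface, if the arm or the gripper's body presses on something with over 40 N, if the wrist force passes 120 N, or if a joint passes its speed limit or range.

### The arm

A 6-joint arm with a two-finger parallel gripper is mounted at the origin on a cart in front of the work surface, level with it; the furniture and walls round the work are solid. World frame = base frame: x ahead of the robot, y to its left, z up, the work surface at z = 0. Lengths are in mm, angles in rad, forces in N, time in s.
With the tool pointing down it reaches from about 350 to 875 mm from the base axis. Payload 15.5 kg.
Tool frame: the origin (TCP) lies midway between the tips of the shut fingers; the grasp point (between the pads) lies 19 mm behind it; y points along the fingers, z is the direction in which the jaws open and shut, and the axes are right-handed (so a half turn about y gives the same grasp; the last joint's range is limited). The gripper opens to 85 mm and grips with 20 to 120 N. Pads are 22 mm wide; open, the fingers measure 114 mm over their backs; the gripper's body (76 mm by 85 mm) begins 54 mm behind the grasp point. The pads swing forward as they close: fully open they stand 13 mm farther back than shut.
Start: joints at [1.111, 0.494, 1.345, -0, 1.302, -0.096], TCP at [222.972, 583.875, 231.277] pointing down, gripper open.
Joint ranges: [-2.91, 2.91], [-0.82, 2.16], [0.22, 2.67], [-1.22, 4.37], [0.12, 2.79], [-3.08, 3.08]. Speed limits (rad/s): [1.89, 1.89, 2.57, 3.01, 3.01, 3.01].

### API

Orientations are given as a unit quaternion [w, x, y, z].
In Python, from workcell import robot gives the robot as it stands.
- The arm moves only by the tool servo_tool, never from a script. Its argument "steps" is a list of rows, each a list of 7 numbers: the turn, a rotation vector about the tool's x, y, z in degrees, then the shift along the tool's x, y, z in mm, then the closure, from -1 (fully open) to 1 (shut). In form: [[ax, ay, az, x, y, z, claw], ...]. A call has 1 to 20 rows; each row is the pose to reach, as a shift and turn from the pose measured when the call began, along the tool's axes at that moment; what a row does not reach only later rows make up. A row lasts 1/12 s, in which the tool goes at most 41.7 mm and 7.16 degrees, less where a joint would pass 70% of its speed; a pose out of reach is approached as far as the arm can. A call with a gripper value outside its range is refused whole. The fingers move at their own pace and stop on an object; "squeeze" is the grip in N (left out, the last holds). Time passes only in rows, so rows that repeat a pose let the fingers close. It gives the time, the measured TCP pose, the force and the opening at its end, in the units of the state.
- robot.read_state(): the state, without advancing time (a new reading comes with each control period).
- robot.snapshot(name): name is "scene" or "top" or "wrist"; returns (picture, depth): 480x640x3 uint8, blue, green, red; 480x640 float32, mm along the optical axis (not along the pixel's ray), 0 where there is no reading.
- robot.camera_info(name): a dict with "K" (3x3 intrinsics, pixels), "world_from_camera" (4x4, takes a point from camera to world coordinates). Camera axes: x right, y down, z forward; pixel columns grow to the right and rows downward; lengths in mm; the calibration is good to about 2 mm. A picture is of the moment at which its call begins: read the wrist's pose just before it. camera_info takes no time and is no camera call; for the wrist camera it gives the pose at the moment of the call.
- robot.hand_in(): hands the job in, once; it reports no verdict.
The state is a dict: "t": time; "qpos": joint angles; "dq": joint speeds; "joint_efforts": joint torques, N m; "ee_pos": TCP position; "tool_rot": TCP orientation; "ft_force": force on the tool from outside, world axes, zero at the start; "ft_torque": the same for the moment, N m; "gripper_width": finger opening in mm.
Only numpy, scipy, OpenCV 4.12 (cv2) and the standard library are available. Lean on these libraries where they do the work, as an engineer would, in place of code of your own. Each camera call takes 0.05 s, during which the arm holds its last target.

## Working session

There is one attempt and no reset: what is moved stays moved. The work goes in short steps, Python scripts to look and compute and a tool call to move; the robot and the scene stay as the last step left them, time stands still between calls to the robot, and variables do not carry over. Pictures are saved under pics/ and viewed, and the job is handed in when it is done.

Besides the shell and the picture viewer there is one more tool, called by a JSON object that holds its "api" and its "payload". servo_tool: Moves the arm, as the interface text tells. Its arguments: {"type":"object","properties":{"steps":{"type":"array"},"squeeze":{"type":"number"}},"required":["steps"]}

```bash
mkdir -p pics; ls
python3 - <<'E'
from workcell import robot
import cv2,numpy as np
s=robot.read_state();print(s)
for n in ["top","scene"]:
    p,d=robot.snapshot(n);cv2.imwrite(f"pics/{n}0.png",p);np.save(f"{n}0.npy",d)
    i=robot.camera_info(n);print(n,np.round(i["K"],1).tolist(),np.round(i["world_from_camera"],3).tolist())
E
```

```text
pics
{'t': 0.0, 'qpos': array([ 1.11047076e+00,  4.94187324e-01,  1.34614578e+00,  4.73338940e-06,
        1.30248476e+00, -9.54773508e-02]), 'dq': array([-0.00070102, -0.00047166,  0.00026527, -0.00023666, -0.00160545,
        0.00010687]), 'joint_efforts': array([ 7.44238077e-04, -8.82162452e+01, -3.83889341e+01,  2.52360223e-04,
        1.00022097e-02,  1.45654974e-05]), 'ee_pos': array([222.82513556, 583.54143125, 230.69271009]), 'tool_rot': array([-0.6949573 ,  0.69578953, -0.12839986,  0.12815909]), 'ft_force': array([0.35692434, 0.03993807, 0.05330859]), 'ft_torque': array([ 0.03911532, -0.04002606,  0.04930207]), 'gripper_width': 85.6041032297714}
top [[491.6, 0.0, 327.0], [0.0, 491.6, 237.8], [0.0, 0.0, 1.0]] [[-0.008, -0.985, 0.174, 342.182], [-0.999, 0.014, 0.033, 2.247], [-0.035, -0.174, -0.984, 1038.644], [0.0, 0.0, 0.0, 1.0]]
scene [[623.3, 0.0, 326.8], [0.0, 623.3, 252.3], [0.0, 0.0, 1.0]] [[0.832, -0.347, 0.434, 19.711], [-0.555, -0.52, 0.649, -713.825], [0.0, -0.781, -0.625, 781.173], [0.0, 0.0, 0.0, 1.0]]
```

View pics/top0.png

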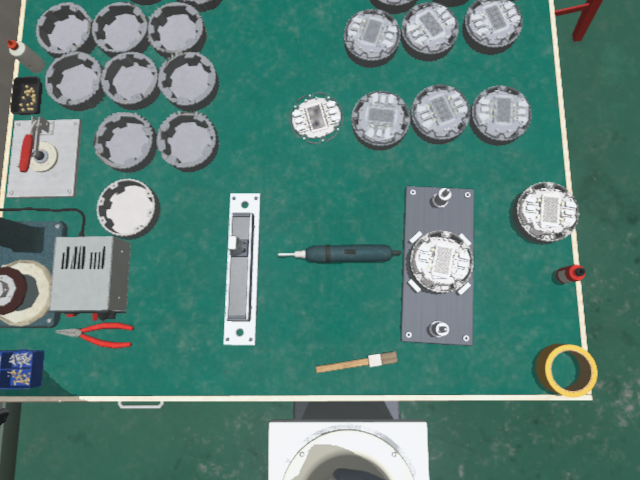

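View pics/scene0.png

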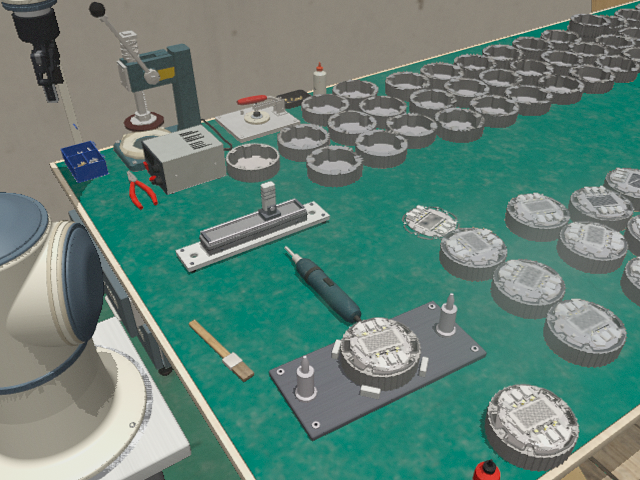

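```bash
cat > h.py <<'E'
import numpy as np,cv2
def ray(info,u,v,z):
    K=np.array(info["K"]);T=np.array(info["world_from_camera"])
    d=T[:3,:3]@np.linalg.inv(K)@[u,v,1];o=T[:3,3]
    return o+d*(z-o[2])/d[2]
def cloud(info,d):
    K=np.array(info["K"]);T=np.array(info["world_from_camera"])
    v,u=np.mgrid[0:480,0:640]
    P=np.stack([(u-K[0,2])/K[0,0]*d,(v-K[1,2])/K[1,1]*d,d],-1)@T[:3,:3].T+T[:3,3]
    P[d==0]=np.nan
    return P
E
python3 - <<'E'
import cv2
p=cv2.imread("pics/top0.png")
cv2.imwrite("pics/b0.png",cv2.resize(p[185:355,190:290],None,fx=3.5,fy=3.5,interpolation=cv2.INTER_CUBIC))
cv2.imwrite("pics/f0.png",cv2.resize(p[180:350,390:490],None,fx=3.5,fy=3.5,interpolation=cv2.INTER_CUBIC))
E
```

```text
(no output)
```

View pics/b0.png

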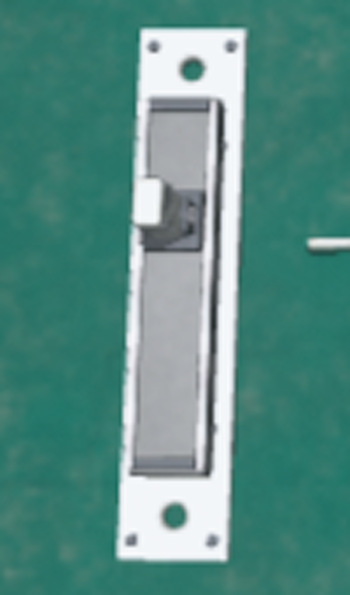

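View pics/f0.png

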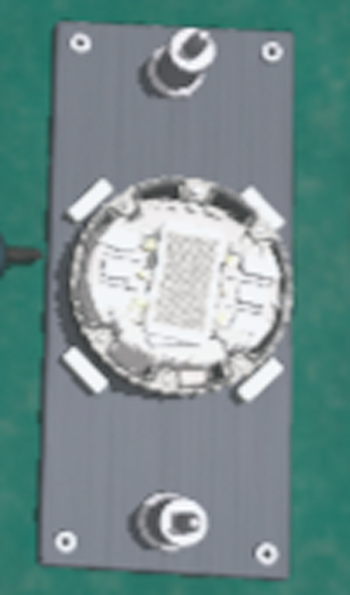

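Run:
```python
from workcell import robot
from h import *
i=robot.camera_info("top")
def px(cx,cy,o): return (cx+.5)/3.5-.5+o[0],(cy+.5)/3.5-.5+o[1]
B=(190,185);F=(390,180)
h1=ray(i,*px(192,69,B),18);h2=ray(i,*px(175,516,B),18)
t=ray(i,*px(150,201,B),122)
p1=ray(i,*px(197,43,F),98);p2=ray(i,*px(188,523,F),98)
for n,c in [("h1",h1),("h2",h2),("tab",t),("p1",p1),("p2",p2)]: print(n,c.round(1))
print(np.hypot(*(h1-h2)[:2]),np.hypot(*(p1-p2)[:2]))
cs=[ray(i,*px(x,y,F),12) for x,y in [(58,23),(292,33),(289,577),(41,565)]];print(np.round(cs,1),np.mean(cs,0))
m=(h1+h2)/2;a=(h1-h2)[:2]/np.linalg.norm((h1-h2)[:2]);print(m,np.degrees(np.arctan2(a[1],a[0])),"saddle",(t-m)[:2]@a,(t-m)[:2]@[-a[1],a[0]])
b=(p1-p2)[:2];print((p1+p2)/2,np.degrees(np.arctan2(b[1],b[0])))
P=cloud(i,np.load("top0.npy"))
q=P[185:355,190:290].reshape(-1,3);q=q[(q[:,2]>112)&(q[:,2]<135)];print(len(q),np.median(q,0),q.min(0),q.max(0))
q=P[180:350,390:490].reshape(-1,3);q=q[(q[:,2]>80)];
for s in (q[:,0]>400,q[:,0]<=400): print(q[s].mean(0),q[s].max(0),s.sum())
```

```text
h1 [598.2 213.2  18. ]
h2 [328.8 217.5  18. ]
tab [498.7 213.2 122. ]
p1 [ 596.5 -200.2   98. ]
p2 [ 332.4 -182.2   98. ]
269.4942017293535 264.72786931081157
[[ 633.9 -134.6   12. ]
 [ 625.  -276.5   12. ]
 [ 300.3 -255.5   12. ]
 [ 308.1 -113.    12. ]] [ 466.85537751 -194.90014871   12.        ]
[463.50836124 215.37128848  18.        ] -0.9237785111521415 saddle 35.18846144747106 -1.6518107847680812
[ 464.43338915 -191.16404762   98.        ] -3.8940365536079677
119 [498.53974615 214.99789847 120.42094212] [486.2330734  207.84599956 112.23191719] [511.00208073 225.08535698 124.49377495]
[ 600.39740449 -201.78058204   89.47050404] [ 606.0506669  -196.93053839  100.18382344] 28
[ 333.32305765 -183.87801017   89.87541971] [ 337.98241031 -179.06490784   98.34264939] 33
```

Run:
```python
from workcell import robot
from h import *
from scipy.spatial.transform import Rotation as R
s=robot.read_state();w,x,y,z=s["tool_rot"];Rm=R.from_quat([x,y,z,w]);print(Rm.as_matrix().round(3))
P=cloud(robot.camera_info("top"),np.load("top0.npy"))
for x0 in range(200,600,50):
    print(x0,[int(np.nanmax(np.append(P[...,2][(P[...,0]>=x0)&(P[...,0]<x0+50)&(P[...,1]>=y0)&(P[...,1]<y0+50)],0))) for y0 in range(100,700,50)])
p,d=robot.snapshot("wrist");cv2.imwrite("pics/w0.png",p)
i=robot.camera_info("wrist");print(i["K"],np.round(i["world_from_camera"],3))
```

```text
[[ 0.934 -0.001  0.357]
 [-0.357 -0.001  0.934]
 [-0.    -1.    -0.001]]
200 [5, 6, 5, 4, 7, 4, 5, 5, 297, 6, 42, 43]
250 [5, 5, 6, 6, 6, 5, 5, 6, 4, 4, 45, 45]
300 [4, 22, 22, 20, 6, 6, 10, 17, 16, 15, 24, 34]
350 [6, 51, 54, 18, 5, 5, 6, 95, 95, 95, 92, 97]
400 [4, 52, 52, 15, 5, 5, 6, 95, 95, 95, 95, 112]
450 [26, 57, 124, 5, 6, 5, 5, 94, 95, 94, 91, 93]
500 [5, 60, 124, 6, 5, 6, 40, 95, 95, 96, 45, 148]
550 [4, 52, 54, 6, 4, 4, 40, 9, 38, 25, 36, 142]
[[390.83234369   0.         312.13706802]
 [  0.         390.83234369 240.04390906]
 [  0.           0.           1.        ]] [[ 3.57000e-01  8.89000e-01  2.85000e-01  1.49432e+02]
 [ 9.34000e-01 -3.40000e-01 -1.09000e-01  6.11523e+02]
 [-0.00000e+00  3.06000e-01 -9.52000e-01  3.73708e+02]
 [ 0.00000e+00  0.00000e+00  0.00000e+00  1.00000e+00]]
```

View pics/w0.png

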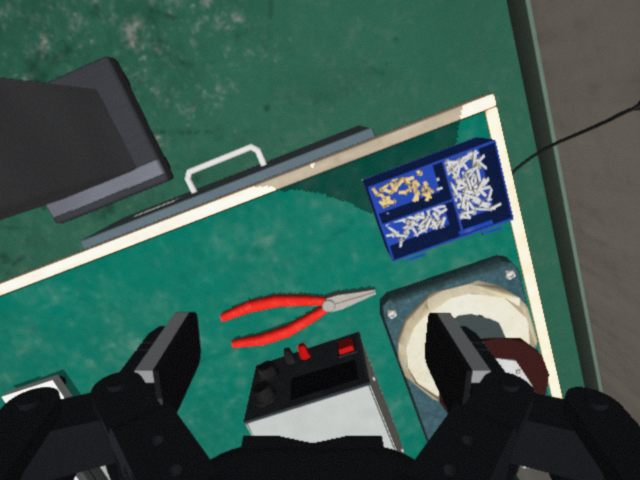

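{"api": "servo_tool", "payload": {"steps": [[0,0,0,53,0,-140,-1],[0,0,0,53,0,-140,-1],[0,0,0,53,0,-140,-1],[0,-20,0,388,0,-246,-1],[0,-20,0,388,0,-246,-1],[0,-20,0,388,0,-246,-1],[0,-20,0,388,0,-246,-1],[0,-20,0,388,0,-246,-1],[0,-20,0,388,0,-246,-1],[0,-20,0,388,0,-246,-1],[0,-20,0,388,0,-246,-1],[0,-20,0,388,0,-246,-1],[0,-20,0,388,0,-246,-1],[0,-20,0,388,0,-246,-1],[0,-20,0,388,0,-246,-1]]}}

```text
t: 1.4
ee_pos: [497.6, 214.9, 230.7]
tool_rot: [-0.707, 0.707, -0.007, 0.006]
ft_force: [-0.6, 1.4, -0.1]
gripper_width: 85.5
```

```bash
cat > st.py <<'E'
from workcell import robot
from h import *
from scipy.spatial.transform import Rotation as R
s=robot.read_state();w,x,y,z=s["tool_rot"];Rm=R.from_quat([x,y,z,w]).as_matrix()
print("t",s["t"],"ee",s["ee_pos"].round(1),"F",s["ft_force"].round(2),"M",s["ft_torque"].round(2),"w",round(s["gripper_width"],1));print("x yaw",np.degrees(np.arctan2(Rm[1,0],Rm[0,0])).round(2),"tilt",np.degrees(np.arccos(-Rm[2,1])).round(2));
E
python3 - <<'E'
from st import *
p,d=robot.snapshot("wrist");cv2.imwrite("pics/w1.png",p);np.save("w1.npy",d)
i=robot.camera_info("wrist");print(np.round(i["world_from_camera"],3))
E
```

```text
t 1.4 ee [497.6 214.9 230.7] F [-0.6   1.37 -0.09] M [-0.01  0.03 -0.03] w 85.5
x yaw -1.0 tilt 0.09
[[ 1.70000e-02  9.52000e-01  3.05000e-01  4.18503e+02]
 [ 1.00000e+00 -1.60000e-02 -5.00000e-03  2.16788e+02]
 [-0.00000e+00  3.05000e-01 -9.52000e-01  3.73738e+02]
 [ 0.00000e+00  0.00000e+00  0.00000e+00  1.00000e+00]]
```

View pics/w1.png

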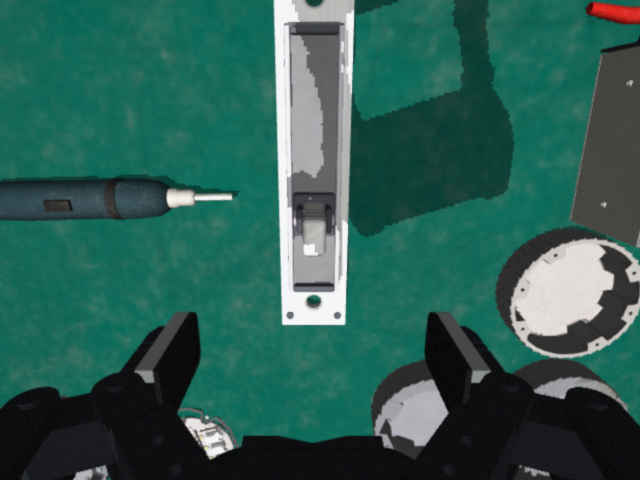

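Run:
```python
from st import *
i=robot.camera_info("wrist");P=cloud(i,np.load("w1.npy"))
q=P[180:300,280:350].reshape(-1,3);q=q[q[:,2]>112];print(len(q),np.median(q,0),q.min(0),q.max(0))
print(ray(i,314,301,18),ray(i,314,248,122))
p=cv2.imread("pics/w1.png");cv2.imwrite("pics/w1z.png",cv2.resize(p[180:330,260:370],None,fx=4,fy=4))
```

```text
t 1.45 ee [496.9 215.6 230.8] F [-0.25 -0.57  0.29] M [ 0.04 -0.03  0.06] w 85.4
x yaw -0.92 tilt 0.09
878 [496.08134625 216.7167766  122.05770734] [484.65542131 208.91843885 112.10877316] [510.37010653 224.47593256 124.39352773]
[596.6689774  215.60598218  18.        ] [504.72055572 216.55933339 122.        ]
```

View pics/w1z.png

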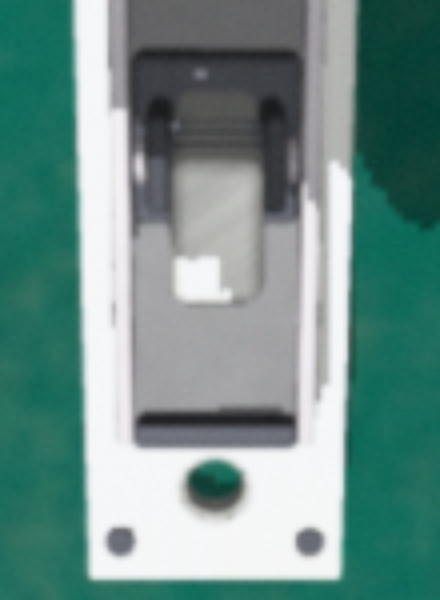

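{"api": "servo_tool", "payload": {"steps": [[0,0,0,0,40,1.5,-0.5],[0,0,0,0,80,1.5,-0.3],[0,0,0,0,115,1.5,-0.2],[0,0,0,0,135,1.5,-0.2],[0,0,0,0,148,1.5,-0.2],[0,0,0,0,148,1.5,-0.2],[0,0,0,0,148,1.5,-0.2]], "squeeze": 80}}

```text
t: 2.03
ee_pos: [495.7, 217.8, 82.8]
tool_rot: [-0.707, 0.707, -0.006, 0.004]
ft_force: [1.1, 0.7, 0.8]
gripper_width: 51.4
```

Run:
```python
from st import *
p,d=robot.snapshot("wrist");cv2.imwrite("pics/w2.png",p)
```

```text
t 2.0333 ee [495.7 217.8  82.8] F [1.08 0.73 0.81] M [-0. -0.  0.] w 51.4
x yaw -0.84 tilt 0.16
```

View pics/w2.png

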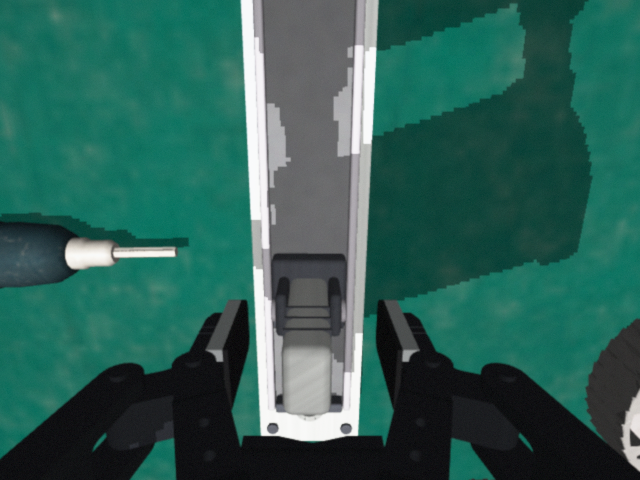

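{"api": "servo_tool", "payload": {"steps": [[0,0,0,1,0,-1,0.2],[0,0,0,1,0,-1,0.6],[0,0,0,1,0,-1,1],[0,0,0,1,0,-1,1],[0,0,0,1,0,-1,1],[0,0,0,1,0,-1,1],[0,0,0,1,0,-1,1],[0,0,0,1,0,-1,1]], "squeeze": 80}}

```text
t: 2.75
ee_pos: [498.0, 216.6, 84.5]
tool_rot: [-0.707, 0.707, -0.005, 0.006]
ft_force: [-0.9, -3.2, 10.4]
gripper_width: 15.2
```

Run:
```python
from st import *
```

```text
t 2.75 ee [498.  216.6  84.5] F [-0.93 -3.22 10.43] M [-0.6   0.17 -0.03] w 15.2
x yaw -0.86 tilt 0.04
```

{"api": "servo_tool", "payload": {"steps": [[0,0,0,0,-3,0,1],[0,0,0,0,-5,0,1],[0,0,0,0,-7,0,1],[0,0,0,0,-9,0,1],[0,0,0,0,-10,0,1],[0,0,0,0,-10,0,1],[0,0,0,0,-10,0,1],[0,0,0,0,-10,0,1],[0,0,0,0,-10,0,1]]}}

```text
t: 3.5
ee_pos: [498.0, 216.6, 94.4]
tool_rot: [-0.707, 0.707, -0.005, 0.006]
ft_force: [0.5, 0.3, -5.3]
gripper_width: 15.1
```

Run:
```python
from st import *
p,d=robot.snapshot("scene");cv2.imwrite("pics/s3.png",p);np.save("s3.npy",d)
cv2.imwrite("pics/s3z.png",cv2.resize(p[130:300,130:370],None,fx=3,fy=3))
i=robot.camera_info("scene")
```

```text
t 3.5 ee [498.  216.6  94.4] F [ 0.55  0.35 -5.3 ] M [0.02 0.02 0.02] w 15.1
x yaw -0.86 tilt 0.04
```

View pics/s3z.png

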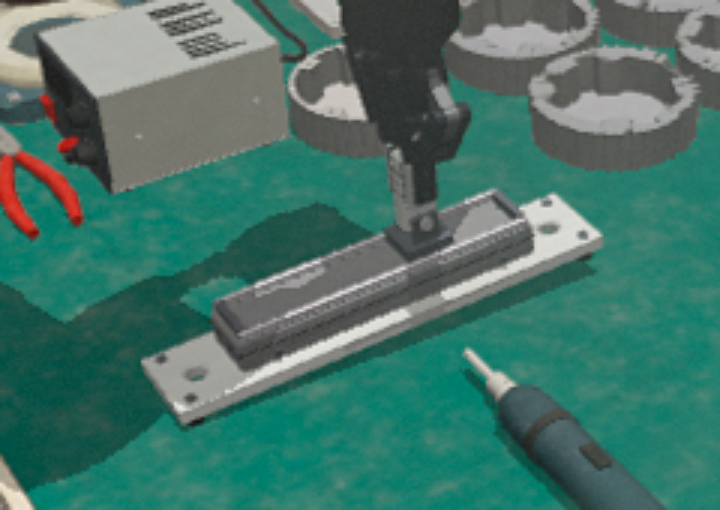

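{"api": "servo_tool", "payload": {"steps": [[0,0,0,0,3,0,1],[0,0,0,0,5,0,1],[0,0,0,0,7,0,1],[0,0,0,0,9,0,1],[0,0,0,0,10,0,1],[0,0,0,0,10,0,1],[0,0,0,0,10,0,1]]}}

```text
t: 4.13
ee_pos: [498.2, 216.7, 84.6]
tool_rot: [-0.707, 0.707, -0.005, 0.006]
ft_force: [0.7, -0.6, 1.5]
gripper_width: 14.9
```

{"api": "servo_tool", "payload": {"steps": [[0,0,0,-3,0,0,1],[0,0,0,-8,0,0,1],[0,0,0,-14,0,0,1],[0,0,0,-21,0,0,1],[0,0,0,-28,0,0,1],[0,0,0,-35,0,0,1],[0,0,0,-42,0,0,1],[0,0,0,-49,0,0,1],[0,0,0,-56,0,0,1],[0,0,0,-62,0,0,1],[0,0,0,-66,0,0,1],[0,0,0,-67,0,0,1],[0,0,0,-67,0,0,1],[0,0,0,-67,0,0,1]]}}

```text
t: 5.3
ee_pos: [430.7, 217.7, 84.6]
tool_rot: [-0.707, 0.707, -0.005, 0.005]
ft_force: [-2.5, 4.2, 6.2]
gripper_width: 15.1
```

{"api": "servo_tool", "payload": {"steps": [[0,0,0,0,-3,0,1],[0,0,0,0,-5,0,1],[0,0,0,0,-7,0,1],[0,0,0,0,-9,0,1],[0,0,0,0,-10,0,1],[0,0,0,0,-10,0,1],[0,0,0,0,-10,0,1],[0,0,0,0,-10,0,1],[0,0,0,0,-10,0,1]]}}

```text
t: 6.05
ee_pos: [430.7, 217.6, 94.5]
tool_rot: [-0.707, 0.707, -0.005, 0.005]
ft_force: [0.1, 0.6, -8.0]
gripper_width: 15.1
```

Run:
```python
from st import *
p,d=robot.snapshot("scene");cv2.imwrite("pics/s4.png",p);np.save("s4.npy",d)
cv2.imwrite("pics/s4z.png",cv2.resize(p[130:300,130:370],None,fx=3,fy=3))
p,d=robot.snapshot("wrist");cv2.imwrite("pics/w4.png",p);np.save("w4.npy",d)
```

```text
t 6.05 ee [430.7 217.6  94.5] F [ 0.11  0.56 -8.05] M [-0.   -0.15  0.02] w 15.1
x yaw -0.87 tilt 0.04
```

View pics/s4z.png

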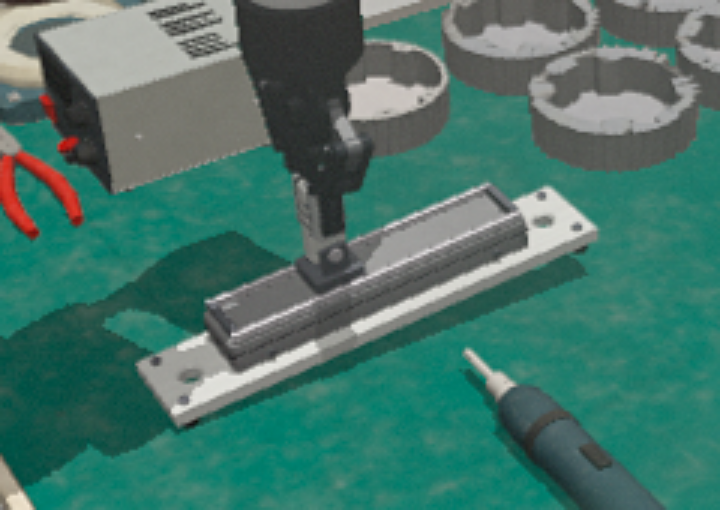

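View pics/w4.png

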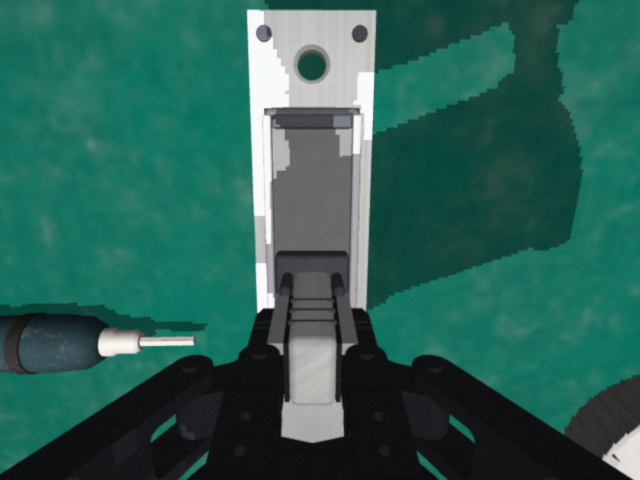

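```bash
cat > tilt.py <<'E'
from st import *
def tilt(dname,cam="scene"):
    i=robot.camera_info(cam);P=cloud(i,np.load(dname)).reshape(-1,3)
    a=np.array([1,-.0161]);n=np.array([.0161,1])
    r=P[:,:2]-[463.5,216.5]
    u=r@a;v=r@n
    out=[]
    # case top / plate strip
    for lo,hi in [(-160,-118),(118,160)]:
        m=(u>lo)&(u<hi)&(abs(v)<28)&(P[:,2]<60)&(P[:,2]>10)
        out.append((m.sum(),np.median(P[m,2]).round(1),np.median(u[m]).round(0)))
    print(out)
    for lo in range(-105,105,20):
        m=(u>lo)&(u<lo+20)&(abs(v)<18)&(P[:,2]<70)&(P[:,2]>30);print(lo+10,m.sum(),np.median(P[m,2]).round(1) if m.sum() else None,end='; ')
    print()
E
python3 - <<'E'
from tilt import *
for n in ["scene0.npy","s3.npy","s4.npy"]: tilt(n)
tilt("top0.npy","top"); tilt("w4.npy","wrist")
E
```

```text
t 6.15 ee [430.7 217.7  94.5] F [ 0.02 -1.02 -7.7 ] M [ 0.02 -0.07 -0.04] w 15.2
x yaw -0.87 tilt 0.03
[(np.int64(398), np.float64(18.2), np.float64(-140.0)), (np.int64(236), np.float64(18.6), np.float64(142.0))]
-95 87 44.9; -75 104 44.7; -55 108 45.1; -35 105 44.5; -15 97 44.9; 5 100 44.9; 25 144 57.0; 45 50 57.9; 65 61 44.8; 85 91 44.7; 105 88 48.3; 
[(np.int64(369), np.float64(18.8), np.float64(-139.0)), (np.int64(254), np.float64(33.7), np.float64(144.0))]
-95 94 48.5; -75 98 48.5; -55 107 49.9; -35 98 50.3; -15 107 52.0; 5 93 52.8; 25 131 64.8; 45 36 67.0; 65 68 56.2; 85 93 57.0; 105 88 61.1; 
[(np.int64(398), np.float64(19.4), np.float64(-140.0)), (np.int64(275), np.float64(41.4), np.float64(141.0))]
-95 92 49.5; -75 112 50.7; -55 135 53.3; -35 69 66.5; -15 39 65.7; 5 99 57.6; 25 95 58.1; 45 95 60.7; 65 97 61.8; 85 86 63.2; 105 43 65.1; 
[(np.int64(529), np.float64(17.0), np.float64(-141.0)), (np.int64(462), np.float64(17.4), np.float64(140.0))]
-95 172 43.7; -75 170 43.5; -55 172 43.5; -35 167 43.6; -15 168 43.5; 5 156 43.2; 25 134 54.9; 45 48 56.1; 65 133 43.5; 85 157 43.5; 105 127 46.4; 
[(np.int64(9245), np.float64(19.6), np.float64(-141.0)), (np.int64(0), np.float64(nan), np.float64(nan))]
-95 3290 49.1; -75 3092 50.7; -55 3602 52.5; -35 957 67.3; -15 0 None; 5 0 None; 25 0 None; 45 1371 60.3; 65 806 61.1; 85 0 None; 105 0 None;
  return _methods._mean(a, axis=axis, dtype=dtype,
  ret = ret.dtype.type(ret / rcount)
```

{"api": "servo_tool", "payload": {"steps": [[0,0,0,0,3,0,1],[0,0,0,0,5,0,1],[0,0,0,0,7,0,1],[0,0,0,0,9,0,1],[0,0,0,0,10,0,1],[0,0,0,0,10,0,1],[0,0,0,0,10,0,1]]}}

```text
t: 6.73
ee_pos: [430.7, 217.6, 84.6]
tool_rot: [-0.707, 0.707, -0.005, 0.005]
ft_force: [0.4, -2.0, 0.3]
gripper_width: 15.4
```

{"api": "servo_tool", "payload": {"steps": [[0,0,0,-3,0,0,1],[0,0,0,-7,0,0,1],[0,0,0,-11,0,0,1],[0,0,0,-13,0,0,1],[0,0,0,-14,0,0,1],[0,0,0,-14,0,0,1],[0,0,0,-14,0,0,1],[0,0,0,-14,0,0,1]]}}

```text
t: 7.4
ee_pos: [416.4, 217.8, 84.6]
tool_rot: [-0.707, 0.707, -0.006, 0.005]
ft_force: [-1.4, 0.9, 0.2]
gripper_width: 15.3
```

{"api": "servo_tool", "payload": {"steps": [[0,0,0,0,-3,0,1],[0,0,0,0,-5,0,1],[0,0,0,0,-7,0,1],[0,0,0,0,-9,0,1],[0,0,0,0,-10,0,1],[0,0,0,0,-10,0,1],[0,0,0,0,-10,0,1],[0,0,0,0,-10,0,1],[0,0,0,0,-10,0,1]]}}

```text
t: 8.15
ee_pos: [416.4, 217.8, 94.6]
tool_rot: [-0.707, 0.707, -0.006, 0.005]
ft_force: [0.7, 0.1, -8.7]
gripper_width: 14.9
```

Run:
```python
from tilt import *
p,d=robot.snapshot("scene");cv2.imwrite("pics/s5.png",p);np.save("s5.npy",d)
cv2.imwrite("pics/s5z.png",cv2.resize(p[130:300,130:370],None,fx=3,fy=3))
tilt("s5.npy")
```

```text
t 8.15 ee [416.4 217.8  94.6] F [ 0.7   0.14 -8.68] M [ 0.05 -0.16  0.  ] w 14.9
x yaw -0.87 tilt 0.06
[(np.int64(526), np.float64(21.6), np.float64(-131.0)), (np.int64(205), np.float64(42.2), np.float64(131.0))]
-95 107 50.5; -75 102 52.4; -55 121 64.5; -35 39 66.8; -15 82 57.0; 5 102 58.3; 25 97 60.0; 45 100 62.0; 65 92 63.5; 85 67 64.9; 105 32 40.2;
```

View pics/s5z.png

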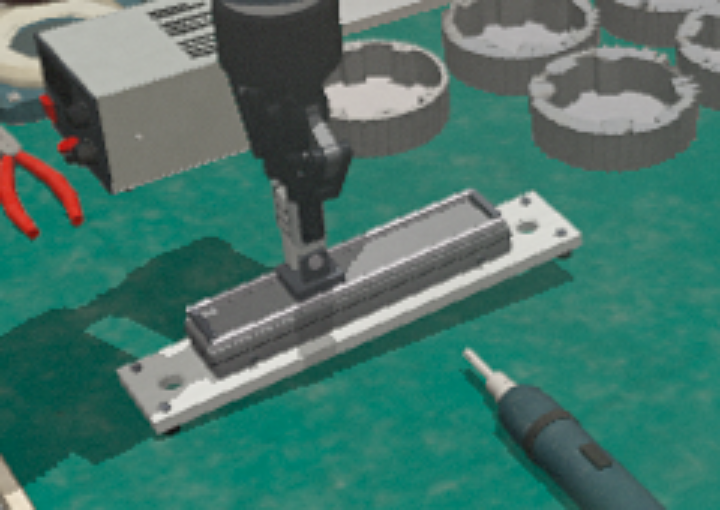

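{"api": "servo_tool", "payload": {"steps": [[0,0,0,0,3,0,1],[0,0,0,0,5,0,1],[0,0,0,0,7,0,1],[0,0,0,0,9,0,1],[0,0,0,0,10,0,1],[0,0,0,0,11,0,1],[0,0,0,0,11,0,1],[0,0,0,0,11,0,1]]}}

```text
t: 8.87
ee_pos: [416.9, 217.8, 84.4]
tool_rot: [-0.707, 0.707, -0.005, 0.006]
ft_force: [-1.6, -3.7, 17.4]
gripper_width: 14.5
```

Run:
```python
from tilt import *
p,d=robot.snapshot("scene");cv2.imwrite("pics/s6.png",p);np.save("s6.npy",d)
tilt("s6.npy")
p,d=robot.snapshot("top");cv2.imwrite("pics/t6.png",p)
cv2.imwrite("pics/t6z.png",cv2.resize(p[185:365,190:290],None,fx=3.3,fy=3.3,interpolation=cv2.INTER_CUBIC))
p,d=robot.snapshot("wrist");cv2.imwrite("pics/w6.png",p);np.save("w6.npy",d)
```

```text
t 8.8667 ee [416.9 217.8  84.4] F [-1.62 -3.68 17.43] M [-0.69  0.36 -0.03] w 14.5
x yaw -0.86 tilt 0.04
[(np.int64(526), np.float64(19.8), np.float64(-131.0)), (np.int64(174), np.float64(18.3), np.float64(129.0))]
-95 104 44.6; -75 106 44.5; -55 144 57.6; -35 58 57.8; -15 82 44.8; 5 90 44.5; 25 98 44.7; 45 90 45.0; 65 93 44.9; 85 93 47.8; 105 0 None;
```

View pics/w6.png

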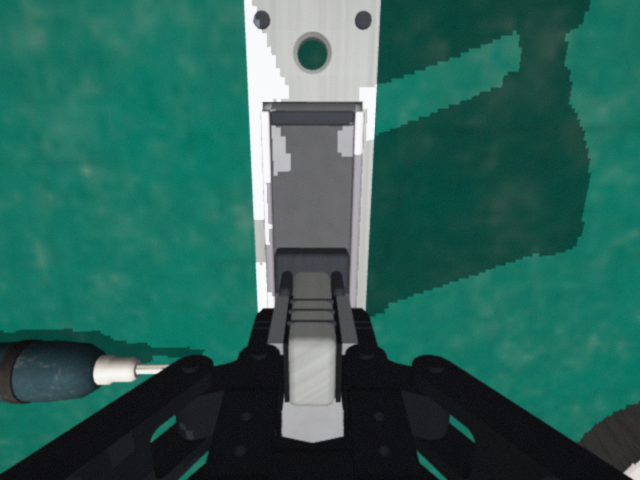

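View pics/t6z.png

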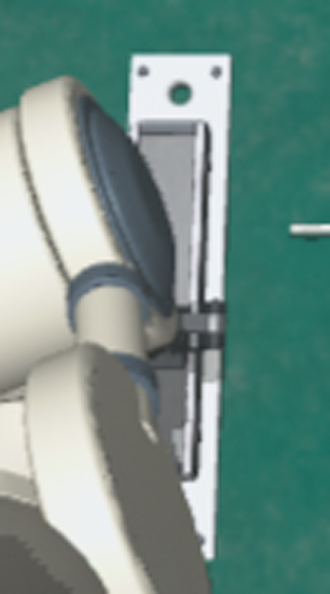

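Run:
```python
from st import *
i=robot.camera_info("top");a=ray(i,190+180.5/3.3-.5,185+93.5/3.3-.5,18)
b=ray(robot.camera_info("wrist"),312,52.5,18)
print(a,b,(a+b)/2,np.hypot(*(a-b)[:2]), s["ee_pos"][0]-(a+b)[0]/2, "t0:",ray(i,244.5,204.4,18))
```

```text
t 9.0167 ee [416.9 217.8  84.4] F [-1.54 -4.05 18.32] M [-0.68  0.41 -0.06] w 15.1
x yaw -0.86 tilt 0.04
[579.58198858 213.45798923  18.        ] [309.56520778 219.30310824  18.        ] [444.57359818 216.38054874  18.        ] 270.0800387476612 -27.713024215047767 t0: [598.14327587 213.19685923  18.        ]
```

{"api": "servo_tool", "payload": {"steps": [[0,0,0,-3,-0.5,0,1],[0,0,0,-7,-0.5,0,1],[0,0,0,-11,-0.5,0,1],[0,0,0,-15,-0.5,0,1],[0,0,0,-17,-0.5,0,1],[0,0,0,-17,-0.5,0,1],[0,0,0,-17,-0.5,0,1]]}}

```text
t: 9.6
ee_pos: [399.2, 218.0, 84.7]
tool_rot: [-0.707, 0.707, -0.005, 0.005]
ft_force: [-2.6, 0.8, -6.3]
gripper_width: 15.0
```

Run:
```python
from st import *
p,d=robot.snapshot("wrist");cv2.imwrite("pics/w7.png",p)
p,d=robot.snapshot("top");cv2.imwrite("pics/t7z.png",cv2.resize(p[185:365,190:290],None,fx=3.3,fy=3.3,interpolation=cv2.INTER_CUBIC))
```

```text
t 9.6 ee [399.2 218.   84.7] F [-2.58  0.81 -6.32] M [ 0.1   0.33 -0.01] w 15.0
x yaw -0.85 tilt 0.05
```

View pics/w7.png

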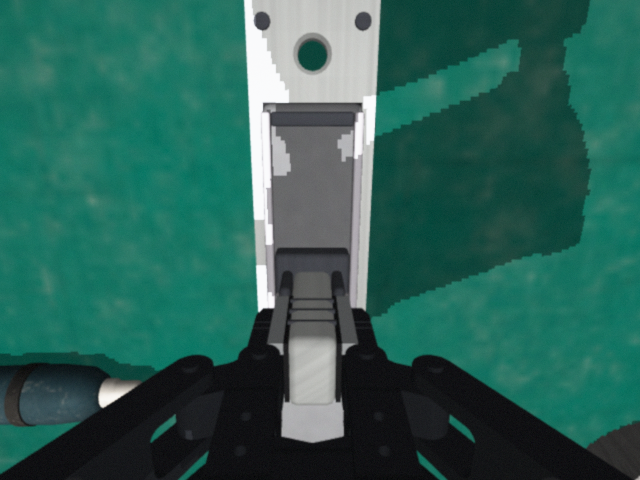

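View pics/t7z.png

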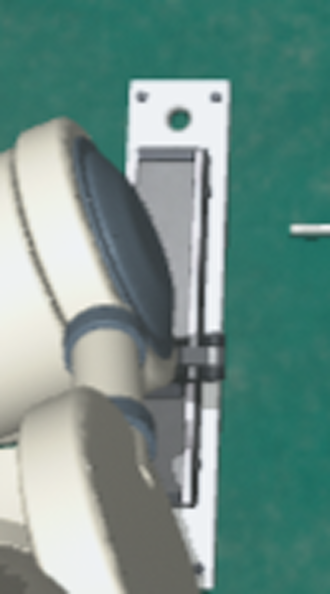

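{"api": "servo_tool", "payload": {"steps": [[0,0,0,0,0.4,0,1],[0,0,0,0,0.4,0,1],[0,0,0,0,0.4,0,1]]}}

```text
t: 9.95
ee_pos: [399.7, 218.0, 84.6]
tool_rot: [-0.707, 0.707, -0.005, 0.005]
ft_force: [-3.3, -2.4, 4.3]
gripper_width: 14.6
```

Run:
```python
from st import *
```

```text
t 9.95 ee [399.7 218.   84.6] F [-3.28 -2.37  4.29] M [-0.16  0.56 -0.04] w 14.6
x yaw -0.86 tilt 0.04
```

{"api": "servo_tool", "payload": {"steps": [[0,0,0,-3,0.2,0,1],[0,0,0,-7,0.2,0,1],[0,0,0,-11,0.2,0,1],[0,0,0,-15,0.2,0,1],[0,0,0,-17,0.2,0,1],[0,0,0,-17,0.2,0,1],[0,0,0,-17,0.2,0,1]]}}

```text
t: 10.53
ee_pos: [382.3, 218.3, 84.5]
tool_rot: [-0.707, 0.707, -0.005, 0.005]
ft_force: [0.1, -2.1, 8.2]
gripper_width: 14.9
```

Run:
```python
from st import *
p,d=robot.snapshot("wrist");cv2.imwrite("pics/w8.png",p)
i=robot.camera_info("wrist")
g=cv2.cvtColor(p[0:140,270:360],cv2.COLOR_BGR2GRAY)
c=cv2.HoughCircles(g,cv2.HOUGH_GRADIENT,1.5,50,param1=100,param2=20,minRadius=10,maxRadius=25);print(c)
for q in ([] if c is None else c[0]): print(ray(i,q[0]+270,q[1],18))
```

```text
t 10.5333 ee [382.3 218.3  84.5] F [ 0.11 -2.08  8.16] M [-0.24  0.03 -0.06] w 14.9
x yaw -0.85 tilt 0.04
[[[41.25 92.25 19.  ]]]
[293.00464098 219.05508898  18.        ]
```

View pics/w8.png

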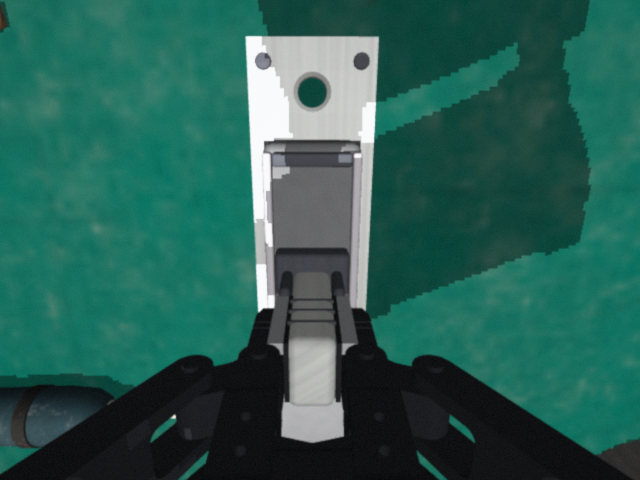

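{"api": "servo_tool", "payload": {"steps": [[0,0,0,0,-3,0,1],[0,0,0,0,-5,0,1],[0,0,0,0,-7,0,1],[0,0,0,0,-9,0,1],[0,0,0,0,-10,0,1],[0,0,0,0,-10,0,1],[0,0,0,0,-10,0,1],[0,0,0,0,-10,0,1],[0,0,0,0,-10,0,1]]}}

```text
t: 11.33
ee_pos: [382.2, 218.2, 94.4]
tool_rot: [-0.707, 0.707, -0.005, 0.005]
ft_force: [-0.7, -0.4, -9.5]
gripper_width: 14.8
```

```bash
cat > tilt.py <<'E'
from st import *
def tilt(d,cx,cy=217.0,yaw=-.9):
    i=robot.camera_info("scene");P=cloud(i,d).reshape(-1,3)
    c,s_=np.cos(np.radians(yaw)),np.sin(np.radians(yaw))
    r=P[:,:2]-[cx,cy];u=r@[c,s_];v=r@[-s_,c]
    z0=None
    m=(abs(u)<158)&(abs(u)>118)&(abs(v)<28)&(P[:,2]>12)
    for k in (u<0,u>0):
        q=m&k; print(q.sum(),"u",np.median(u[q]).round(1),"z",np.median(P[q,2]).round(2))
    A=np.c_[u[m],v[m],np.ones(m.sum())];zz=P[m,2];w=np.ones(len(zz),bool)
    for _ in range(6):
        f=np.linalg.lstsq(A[w],zz[w],rcond=None)[0];e=abs(zz-A@f);w=e<max(1.5,2*np.median(e))
    print("fit pitch deg",np.degrees(np.arctan(f[0])).round(2),"roll",np.degrees(np.arctan(f[1])).round(2),"z0 top",f[2].round(1),w.sum())
E
python3 - <<'E'
from tilt import *
p,d=robot.snapshot("scene")
cv2.imwrite("pics/s9z.png",cv2.resize(p[130:300,130:370],None,fx=3,fy=3))
tilt(np.load("s6.npy"),444.6);tilt(np.load("scene0.npy"),463.5);tilt(d,428)
E
```

```text
t 11.3333 ee [382.2 218.2  94.4] F [-0.68 -0.37 -9.48] M [-0.04 -0.01  0.07] w 14.8
x yaw -0.86 tilt 0.05
369 u -138.9 z 18.29
227 u 142.1 z 18.32
fit pitch deg 0.04 roll 0.55 z0 top 18.3 484
352 u -138.2 z 18.3
218 u 142.0 z 18.64
fit pitch deg 0.02 roll 0.26 z0 top 18.5 455
390 u -137.8 z 27.92
242 u 142.4 z 27.77
fit pitch deg -0.01 roll -0.83 z0 top 27.9 491
```

View pics/s9z.png

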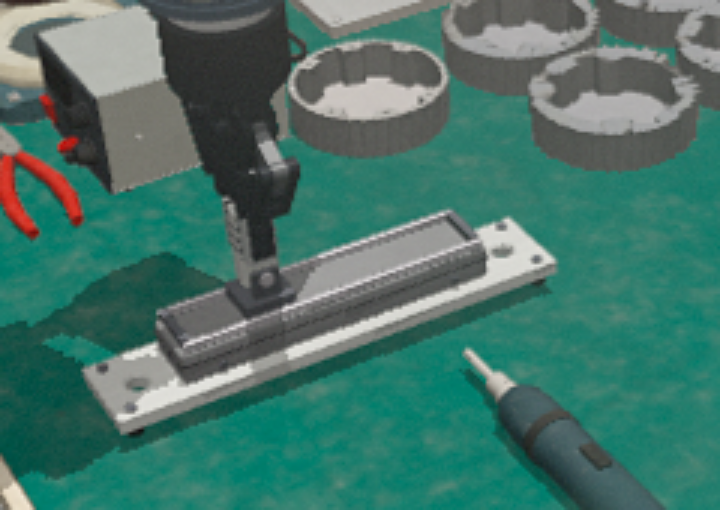

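{"api": "servo_tool", "payload": {"steps": [[0,0,0,0,-4,0,1],[0,0,0,0,-10,0,1],[0,0,0,0,-18,0,1],[0,0,0,0,-27,0,1],[0,0,0,0,-37,0,1],[0,0,0,0,-47,0,1],[0,0,0,0,-57,0,1],[0,0,0,0,-67,0,1],[0,0,0,0,-77,0,1],[0,0,0,0,-87,0,1],[0,0,0,0,-97,0,1],[0,0,0,0,-107,0,1],[0,0,0,0,-117,0,1],[0,0,0,0,-125,0,1],[0,0,0,0,-130,0,1],[0,0,0,0,-132,0,1],[0,0,0,0,-132,0,1],[0,0,0,0,-132,0,1]]}}

```text
t: 12.88
ee_pos: [382.1, 218.2, 226.2]
tool_rot: [-0.707, 0.707, -0.006, 0.005]
ft_force: [-0.0, 0.7, -7.9]
gripper_width: 15.1
```

Run:
```python
from tilt import *
p,d=robot.snapshot("scene");cv2.imwrite("pics/s10.png",p)
cv2.imwrite("pics/s10f.png",cv2.resize(p[280:440,260:500],None,fx=3.3,fy=3.3,interpolation=cv2.INTER_CUBIC))
tilt(d,428)
p,d=robot.snapshot("top");cv2.imwrite("pics/t10.png",p)
cv2.imwrite("pics/t10f.png",cv2.resize(np.vstack([p[180:220,400:480],p[305:345,400:480]]),None,fx=7,fy=7,interpolation=cv2.INTER_CUBIC))
```

```text
t 12.8833 ee [382.1 218.2 226.2] F [-0.01  0.73 -7.9 ] M [-0.06 -0.05  0.02] w 15.1
x yaw -0.86 tilt 0.07
396 u -137.9 z 159.65
255 u 141.5 z 159.51
fit pitch deg -0.02 roll -0.41 z0 top 159.7 515
```

View pics/s10.png

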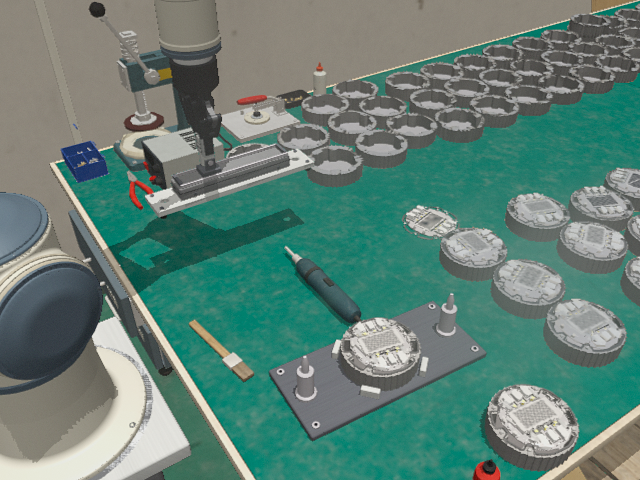

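View pics/s10f.png

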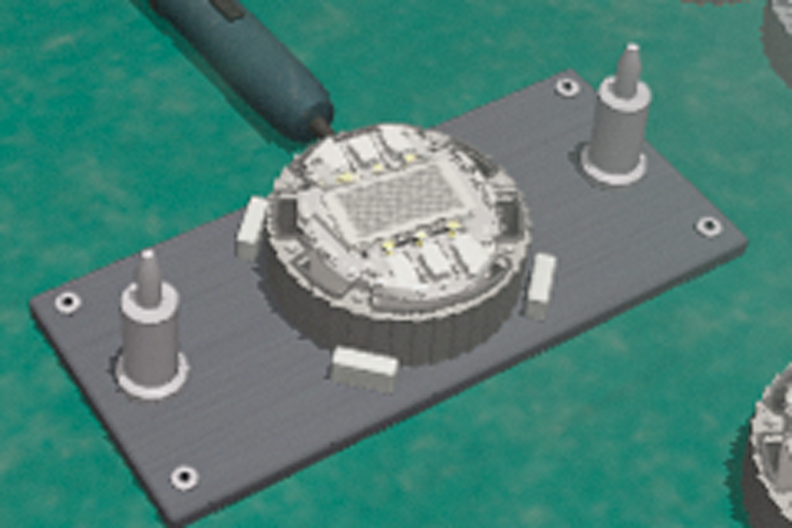

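View pics/t10f.png

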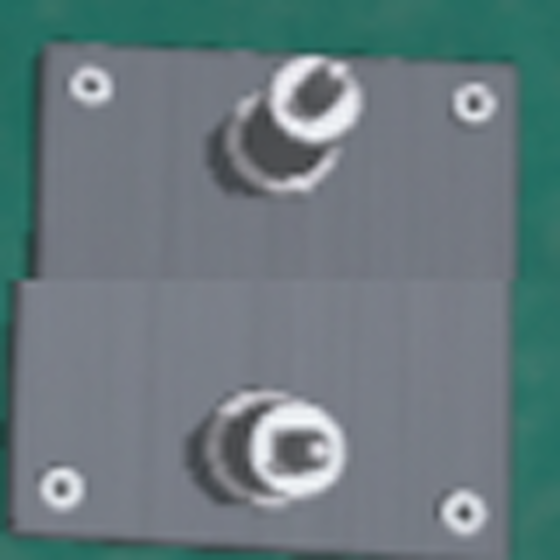

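Run:
```python
from st import *
i=robot.camera_info("top");j=robot.camera_info("scene")
t=lambda x,y,r0,z:ray(i,400+(x+.5)/7-.5,r0+(y+.5)/7-.5,z)
q=lambda x,y,z:ray(j,260+(x+.5)/3.3-.5,280+(y+.5)/3.3-.5,z)
def pr(n,a,b):
    print(n,a[:2].round(1),b[:2].round(1),"mid",((a+b)/2)[:2].round(1),"L",np.hypot(*(a-b)[:2]).round(1),"yaw",np.degrees(np.arctan2(*(a-b)[1::-1])).round(2))
pr("top collar",t(315,101,180,66),t(297,170,305,66))
pr("top tip",t(338,70,180,98),t(318,170,305,98))
pr("sc collar",q(624,95,66),q(150,301,66))
pr("sc tip",q(632,45,98),q(148,252,98))
pr("top scr A",t(91,85,180,12),t(62,208,305,12))
pr("top scr B",t(474,103,180,12),t(464,233,305,12))
pr("sc scr A",q(568,87,12),q(67,302,12))
pr("sc scr B",q(709,226,12),q(184,477,12))
# beam holes scene
p=cv2.imread("pics/s10.png");cv2.imwrite("pics/s10b.png",cv2.resize(p[130:230,130:330],None,fx=4,fy=4,interpolation=cv2.INTER_CUBIC))
p=cv2.imread("pics/t10.png");cv2.imwrite("pics/t10b.png",cv2.resize(p[170:390,150:310],None,fx=2.7,fy=2.7,interpolation=cv2.INTER_CUBIC))
```

```text
t 12.9833 ee [382.  218.2 225.9] F [ 0.39  0.59 -9.05] M [ 0.08 -0.   -0.02] w 15.1
x yaw -0.86 tilt 0.1
top collar [ 600.9 -204.1] [ 332.5 -185.9] mid [ 466.7 -195. ] L 269.0 yaw -3.89
top tip [ 601.2 -204.1] [ 332.7 -185.2] mid [ 467.  -194.7] L 269.1 yaw -4.03
sc collar [ 601.6 -205.6] [ 333.3 -186.8] mid [ 467.5 -196.2] L 269.0 yaw -4.02
sc tip [ 603.  -204.1] [ 333.4 -186.2] mid [ 468.2 -195.2] L 270.2 yaw -3.8
top scr A [ 621.5 -147.7] [ 321.6 -127.8] mid [ 471.5 -137.8] L 300.6 yaw -3.8
top scr B [ 613.7 -263.6] [ 313.6 -243.5] mid [ 463.7 -253.5] L 300.8 yaw -3.83
sc scr A [ 624.6 -145.8] [ 323.3 -125.2] mid [ 474.  -135.5] L 302.0 yaw -3.9
sc scr B [ 616.4 -261.6] [ 315.6 -241.2] mid [ 466.  -251.4] L 301.5 yaw -3.89
```

View pics/s10b.png

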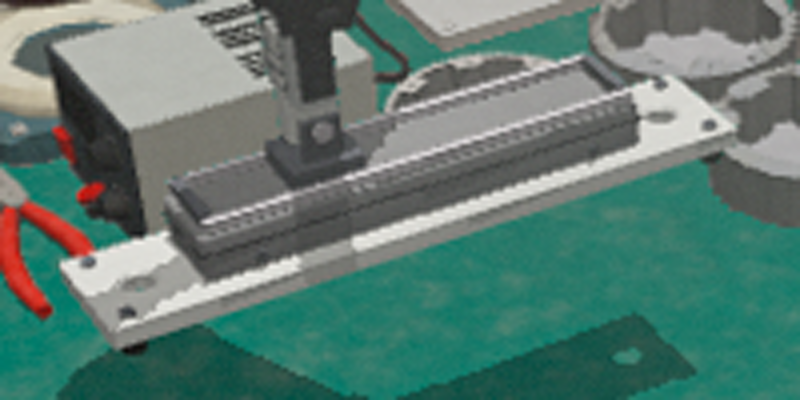

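View pics/t10b.png

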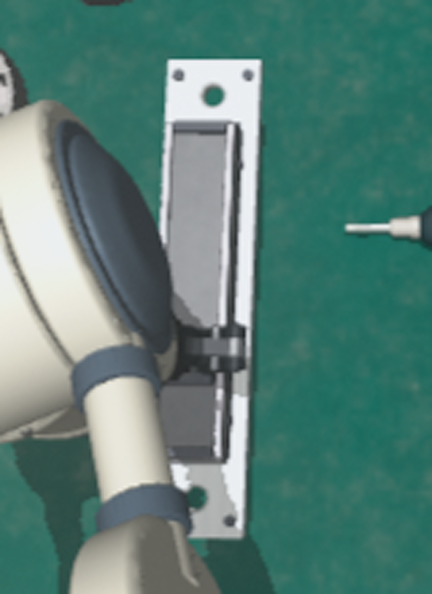

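Run:
```python
from st import *
i=robot.camera_info("top");j=robot.camera_info("scene")
t=lambda x,y,z:ray(i,150+(x+.5)/2.7-.5,170+(y+.5)/2.7-.5,z)
q=lambda x,y,z:ray(j,130+(x+.5)/4-.5,130+(y+.5)/4-.5,z)
def pr(n,a,b):
    print(n,a[:2].round(1),b[:2].round(1),"mid",((a+b)/2)[:2].round(1),"L",np.hypot(*(a-b)[:2]).round(1),"yaw",np.degrees(np.arctan2(*(a-b)[1::-1])).round(2), "tcp rel",(s["ee_pos"]-(a+b)/2)[:2].round(1))
pr("top",t(213,96,160),t(197,496,160))
pr("sc",q(659,116,160),q(137,283,160))
```

```text
t 12.9833 ee [382.  218.2 225.9] F [ 0.39  0.59 -9.05] M [ 0.08 -0.   -0.02] w 15.1
x yaw -0.86 tilt 0.1
top [561.4 213.5] [294.1 216.8] mid [427.8 215.1] L 267.4 yaw -0.71 tcp rel [-45.8   3.1]
sc [562.  212.3] [292.2 216.1] mid [427.1 214.2] L 269.8 yaw -0.81 tcp rel [-45.1   4. ]
```

{"api": "servo_tool", "payload": {"steps": [[0,0,0,0,0,-2,1],[0,0.1,0,1,0,-6,1],[0,0.2,0,2,0,-12,1],[0,0.3,0,3,0,-20,1],[0,0.4,0,4,0,-30,1],[0,0.5,0,5,0,-41,1],[0,0.6,0,6,0,-53,1],[0,0.7,0,8,0,-66,1],[0,0.8,0,10,0,-80,1],[0,0.9,0,12,0,-94,1],[0,1.0,0,14,0,-108,1],[0,1.1,0,16,0,-122,1],[0,1.2,0,18,0,-136,1],[0,1.3,0,20,0,-150,1],[0,1.4,0,21,0,-163,1],[0,1.5,0,22,0,-175,1],[0,1.5,0,23,0,-185,1],[0,1.5,0,23,0,-193,1],[0,1.5,0,23,0,-198,1],[0,1.5,0,23,0,-200,1]]}}

```text
t: 14.65
ee_pos: [401.9, 17.1, 226.2]
tool_rot: [-0.707, 0.707, -0.015, 0.014]
ft_force: [-0.2, 0.2, -9.3]
gripper_width: 14.8
```

Run:
```python
from st import *
# remaining to target
T=np.array([422.2,-189.3,226]);print("tool delta",(Rm.T@(T-s["ee_pos"])).round(1))
```

```text
t 14.65 ee [401.9  17.1 226.2] F [-0.18  0.24 -9.29] M [-0.12  0.05  0.  ] w 14.8
x yaw -2.41 tilt 0.1
tool delta [  29.     0.4 -205.4]
```

{"api": "servo_tool", "payload": {"steps": [[0,0,0,0,0,-2,1],[0,0.1,0,1,0,-6,1],[0,0.2,0,2,0,-12,1],[0,0.3,0,3,0,-20,1],[0,0.4,0,4,0,-30,1],[0,0.5,0,6,0,-41,1],[0,0.6,0,8,0,-53,1],[0,0.7,0,10,0,-66,1],[0,0.8,0,12,0,-80,1],[0,0.9,0,14,0,-94,1],[0,1.0,0,16,0,-108,1],[0,1.1,0,18,0,-122,1],[0,1.2,0,20,0,-136,1],[0,1.3,0,22,0,-150,1],[0,1.4,0,24,0,-165,1],[0,1.5,0,26,0,-178,1],[0,1.5,0,28,0,-189,1],[0,1.5,0,29,0,-198,1],[0,1.5,0,29,0,-203,1],[0,1.5,0,29,0,-205,1]]}}

```text
t: 16.32
ee_pos: [422.2, -189.6, 226.3]
tool_rot: [-0.706, 0.707, -0.025, 0.024]
ft_force: [0.0, -0.1, -9.0]
gripper_width: 15.3
```

{"api": "servo_tool", "payload": {"steps": [[0,0,0,0,0,0,1],[0,0,0,0,0,0,1],[0,0,0,0,0,0,1]]}}

```text
t: 16.57
ee_pos: [422.1, -189.1, 226.3]
tool_rot: [-0.706, 0.707, -0.025, 0.024]
ft_force: [-0.3, 0.7, -9.4]
gripper_width: 15.2
```

Run:
```python
from st import *
p,d=robot.snapshot("scene");cv2.imwrite("pics/s11.png",p);np.save("s11.npy",d)
cv2.imwrite("pics/s11z.png",cv2.resize(p[240:440,250:500],None,fx=3,fy=3,interpolation=cv2.INTER_CUBIC))
p,d=robot.snapshot("top");cv2.imwrite("pics/t11.png",p)
cv2.imwrite("pics/t11z.png",cv2.resize(p[170:370,380:500],None,fx=2.9,fy=2.9,interpolation=cv2.INTER_CUBIC))
p,d=robot.snapshot("wrist");cv2.imwrite("pics/w11.png",p)
```

```text
t 16.5667 ee [ 422.1 -189.1  226.3] F [-0.31  0.72 -9.42] M [0.02 0.04 0.07] w 15.2
x yaw -3.91 tilt 0.11
```

View pics/s11z.png

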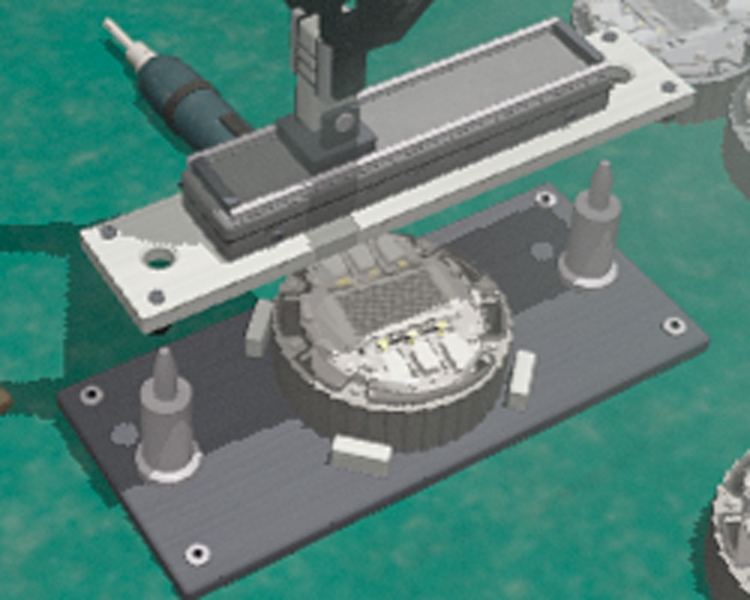

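View pics/t11z.png

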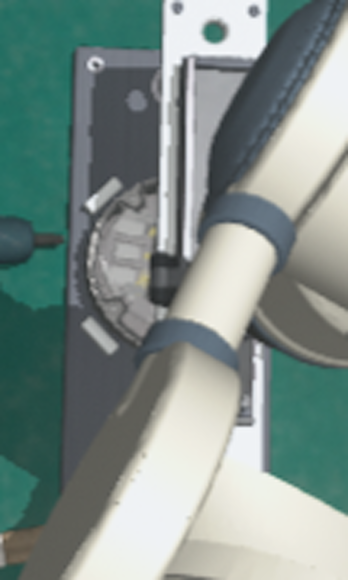

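View pics/w11.png

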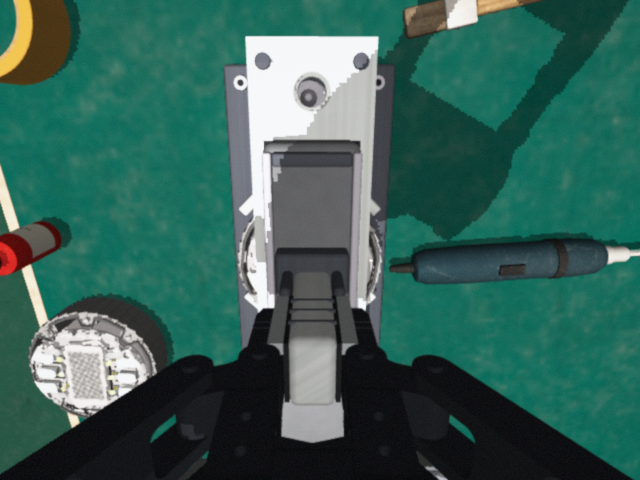

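Run:
```python
from tilt import *
i=robot.camera_info("top");j=robot.camera_info("scene");w=robot.camera_info("wrist")
tilt(np.load("s11.npy"),467.5,-195.2,-3.9)
S=np.array([467.5,-195.2]);a=np.radians(-3.9);ax=np.array([np.cos(a),np.sin(a)])
print("pin targets far",S+135*ax,"near",S-135*ax)
q=lambda x,y,z:ray(j,250+(x+.5)/3-.5,240+(y+.5)/3-.5,z)
print("scene near",q(159,257,160),"far~",q(621,74,160))
print("top far",ray(i,380+215.5/2.9-.5,170+31.5/2.9-.5,160))
print("wrist hole near",ray(w,311,91,160))
p=cv2.imread("pics/w11.png");cv2.imwrite("pics/w11z.png",cv2.resize(p[50:130,260:365],None,fx=7,fy=7,interpolation=cv2.INTER_CUBIC))
p=cv2.imread("pics/s11.png");cv2.imwrite("pics/s11f.png",cv2.resize(p[245:285,430:490],None,fx=10,fy=10,interpolation=cv2.INTER_CUBIC))
```

```text
t 16.7167 ee [ 422.2 -189.2  226.3] F [ 0.99  0.3  -9.54] M [ 0.02  0.04 -0.03] w 15.1
x yaw -3.91 tilt 0.11
2271 u -141.7 z 159.24
1221 u 133.0 z 65.9
fit pitch deg -1.66 roll 38.33 z0 top 93.6 3003
pin targets far [ 602.18737764 -204.38206424] near [ 332.81262236 -186.01793576]
scene near [ 332.94445368 -184.75812517  160.        ] far~ [ 602.89285452 -205.40645744  160.        ]
top far [ 601.39581625 -202.27067786  160.        ]
wrist hole near [ 332.41449156 -183.78538025  160.        ]
```

View pics/w11z.png

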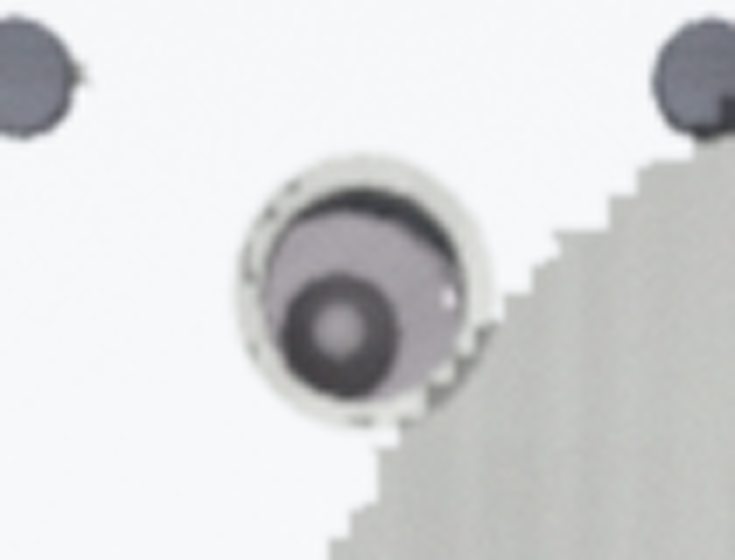

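View pics/s11f.png

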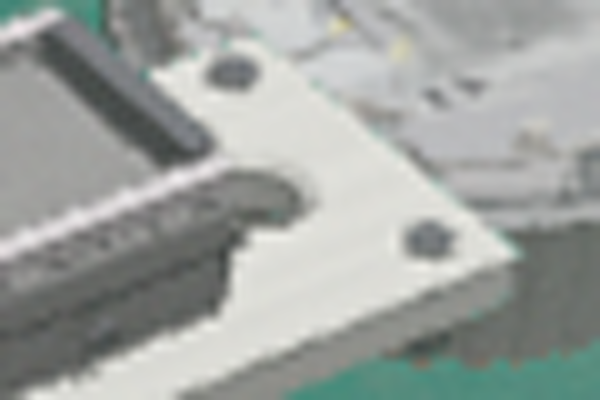

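Run:
```python
from tilt import *
w=robot.camera_info("wrist")
q=lambda x,y,z:ray(w,260+(x+.5)/7-.5,50+(y+.5)/7-.5,z)
print("hole top rim",q(365,290,160),"lower rim",q(365,302,150),"pin tip",q(339,327,98),"pin base(12mm circ)",q(339,337,84),"collar",)
```

```text
t 16.7167 ee [ 422.2 -189.2  226.3] F [ 0.99  0.3  -9.54] M [ 0.02  0.04 -0.03] w 15.1
x yaw -3.91 tilt 0.11
hole top rim [ 332.4390908  -183.42829291  160.        ] lower rim [ 332.73077157 -183.46350571  150.        ] pin tip [ 332.08247586 -185.92457003   98.        ] pin base(12mm circ) [ 332.38925037 -186.09479684   84.        ] collar
```

{"api": "servo_tool", "payload": {"steps": [[0,0,0,0,2,-0.5,1],[0,0,0,0,6,-1,1],[0,0,0,0,11,-1.5,1],[0,0,0,0,17,-2,1],[0,0,0,0,23,-2.1,1],[0,0,0,0,29,-2.1,1],[0,0,0,0,35,-2.1,1],[0,0,0,0,40,-2.1,1],[0,0,0,0,43,-2.1,1],[0,0,0,0,45,-2.1,1],[0,0,0,0,45,-2.1,1],[0,0,0,0,45,-2.1,1]]}}

```text
t: 17.72
ee_pos: [422.1, -191.4, 181.4]
tool_rot: [-0.706, 0.707, -0.025, 0.024]
ft_force: [-0.7, -0.8, -8.9]
gripper_width: 15.0
```

Run:
```python
from tilt import *
p,d=robot.snapshot("wrist");cv2.imwrite("pics/w12z.png",cv2.resize(p[50:130,260:365],None,fx=7,fy=7,interpolation=cv2.INTER_CUBIC))
p,d=robot.snapshot("scene");cv2.imwrite("pics/s12.png",p)
cv2.imwrite("pics/s12z.png",cv2.resize(p[240:440,250:500],None,fx=3,fy=3,interpolation=cv2.INTER_CUBIC))
p,d=robot.snapshot("top");cv2.imwrite("pics/t12z.png",cv2.resize(p[170:230,410:480],None,fx=7,fy=7,interpolation=cv2.INTER_CUBIC))
```

```text
t 17.7167 ee [ 422.1 -191.4  181.4] F [-0.67 -0.76 -8.91] M [ 0.06  0.07 -0.01] w 15.0
x yaw -3.9 tilt 0.1
```

View pics/w12z.png

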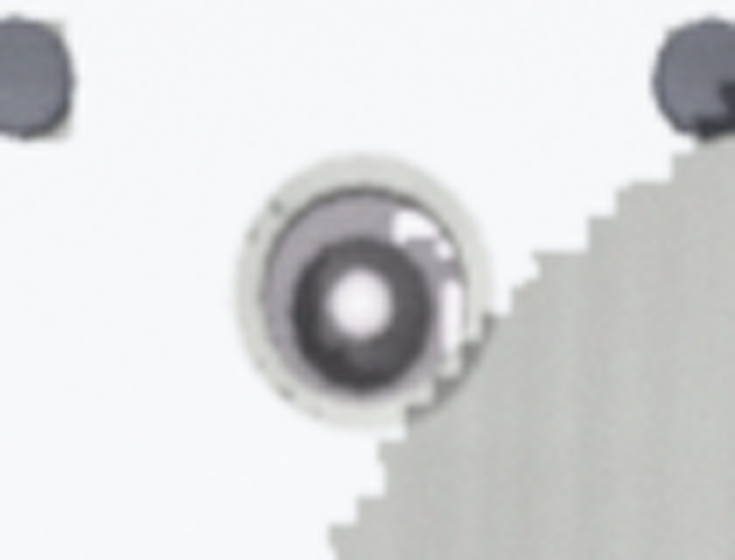

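View pics/s12z.png

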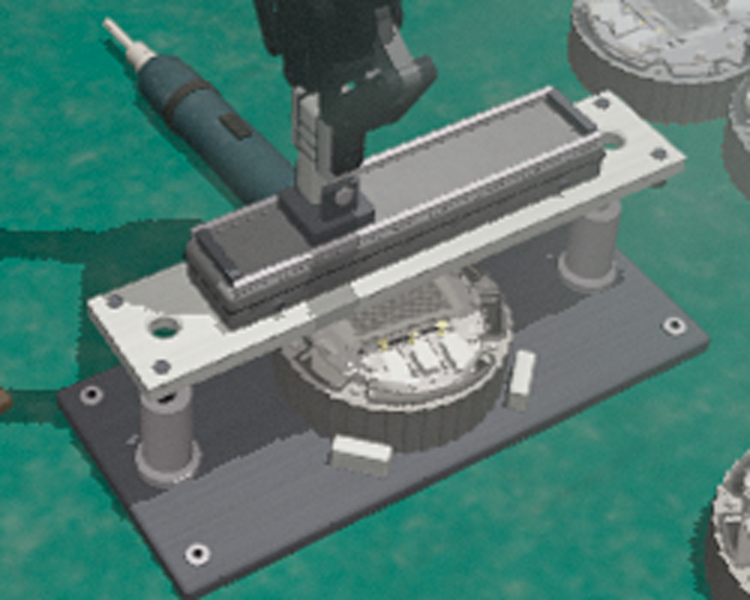

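View pics/t12z.png

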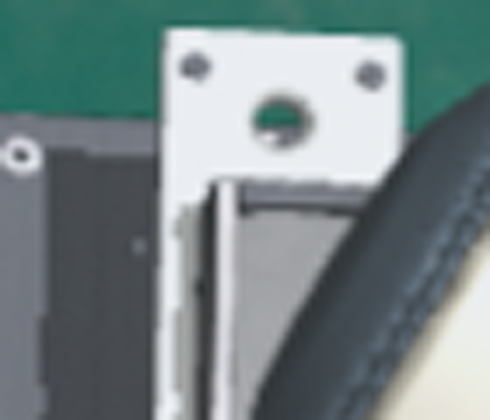

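Run:
```python
from tilt import *
w=robot.camera_info("wrist");i=robot.camera_info("top");j=robot.camera_info("scene")
q=lambda x,y,z:ray(w,260+(x+.5)/7-.5,50+(y+.5)/7-.5,z)
print("wr hole",q(365,290,115),"low",q(365,290,105),"tip",q(361,302,98))
print("top far hole",ray(i,410+282.5/7-.5,170+121.5/7-.5,115))
print("sc near hole",ray(j,250+165/3-.5,240+328/3-.5,115), "sc far",ray(j,250+613/3-.5,240+140/3-.5,115))
```

```text
t 17.8667 ee [ 422.1 -191.4  181.6] F [-0.47 -0.31 -9.27] M [0.07 0.   0.01] w 14.8
x yaw -3.9 tilt 0.1
wr hole [ 332.40454612 -185.67852755  115.        ] low [ 331.85961452 -185.65843203  105.        ] tip [ 332.32582687 -186.01404228   98.        ]
top far hole [ 601.84516852 -204.50901186  115.        ]
sc near hole [ 332.87083118 -187.79986572  115.        ] sc far [ 603.5785558  -206.59223602  115.        ]
```

{"api": "servo_tool", "payload": {"steps": [[0,0,0,0,1,0,1],[0,0,0,0,3,0,1],[0,0,0,0,5,0,1],[0,0,0,0,7,0,1],[0,0,0,0,9,0,1],[0,0,0,0,11,0,1],[0,0,0,0,13,0,1],[0,0,0,0,15,0,1],[0,0,0,0,16,0,1],[0,0,0,0,16,0,1]]}}

```text
t: 18.7
ee_pos: [422.0, -191.4, 165.3]
tool_rot: [-0.706, 0.707, -0.025, 0.024]
ft_force: [-0.7, 0.1, -8.6]
gripper_width: 15.2
```

{"api": "servo_tool", "payload": {"steps": [[0,0,0,0,1,0,1],[0,0,0,0,3,0,1],[0,0,0,0,5,0,1],[0,0,0,0,7,0,1],[0,0,0,0,9,0,1],[0,0,0,0,10,0,1],[0,0,0,0,10,0,1]]}}

```text
t: 19.28
ee_pos: [421.9, -191.3, 155.0]
tool_rot: [-0.706, 0.707, -0.025, 0.023]
ft_force: [-0.3, 0.6, -9.1]
gripper_width: 15.2
```

Run:
```python
from tilt import *
p,d=robot.snapshot("scene");cv2.imwrite("pics/s13z.png",cv2.resize(p[240:440,250:500],None,fx=3,fy=3,interpolation=cv2.INTER_CUBIC))
p,d=robot.snapshot("wrist");cv2.imwrite("pics/w13z.png",cv2.resize(p[50:130,260:365],None,fx=7,fy=7,interpolation=cv2.INTER_CUBIC))
```

```text
t 19.2833 ee [ 421.9 -191.3  155. ] F [-0.26  0.59 -9.05] M [0.01 0.03 0.01] w 15.2
x yaw -3.91 tilt 0.11
```

View pics/s13z.png

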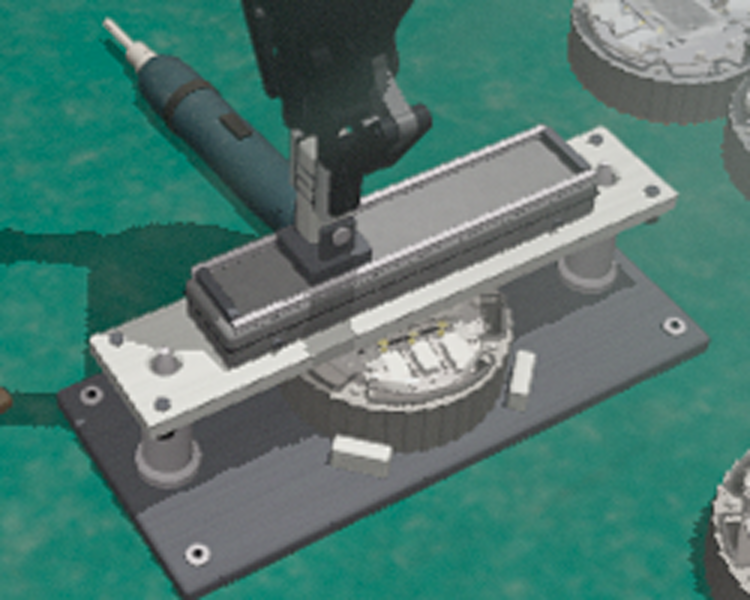

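View pics/w13z.png

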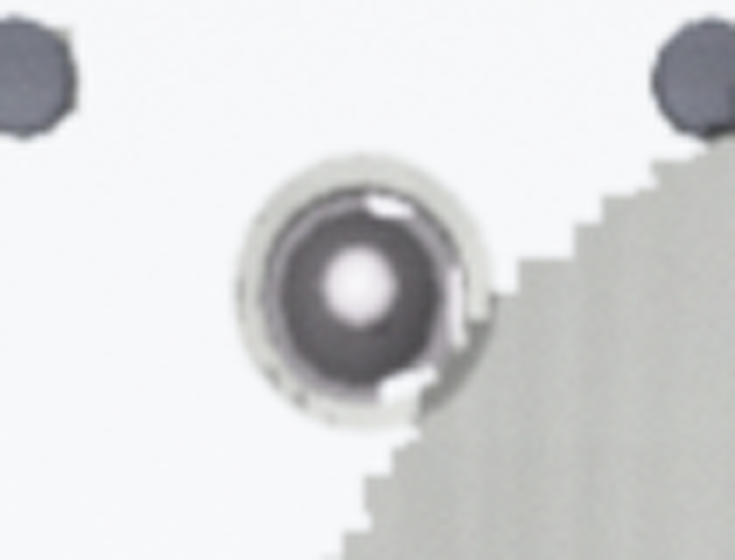

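{"api": "servo_tool", "payload": {"steps": [[0,0,0,0,1,0,1],[0,0,0,0,2.5,0,1],[0,0,0,0,4,0,1],[0,0,0,0,5.5,0,1],[0,0,0,0,7,0,1],[0,0,0,0,8.5,0,1],[0,0,0,0,10,0,1],[0,0,0,0,11,0,1],[0,0,0,0,12,0,1],[0,0,0,0,12.3,0,1],[0,0,0,0,12.3,0,1]]}}

```text
t: 20.3
ee_pos: [421.9, -191.4, 142.9]
tool_rot: [-0.706, 0.707, -0.025, 0.024]
ft_force: [-0.6, -0.2, -9.0]
gripper_width: 15.0
```

Run:
```python
from tilt import *
p,d=robot.snapshot("scene");tilt(d,467.5,-195.2,-3.9)
```

```text
t 20.3 ee [ 421.9 -191.4  142.9] F [-0.59 -0.25 -9.04] M [-0.01  0.02 -0.01] w 15.0
x yaw -3.9 tilt 0.11
2282 u -146.8 z 78.97
722 u 136.7 z 75.73
fit pitch deg -51.23 roll -85.02 z0 top 68.5 2069
```

Still carrying full weight; lower slowly until contact.

{"api": "servo_tool", "payload": {"steps": [[0,0,0,0,0.4,0,1],[0,0,0,0,0.8,0,1],[0,0,0,0,1,0,1],[0,0,0,0,1,0,1]]}}

```text
t: 20.68
ee_pos: [422.2, -191.7, 142.6]
tool_rot: [-0.706, 0.707, -0.024, 0.024]
ft_force: [-2.6, 0.6, 5.6]
gripper_width: 15.3
```

Run:
```python
from tilt import *
```

```text
t 20.6833 ee [ 422.2 -191.7  142.6] F [-2.64  0.61  5.6 ] M [0.12 0.56 0.02] w 15.3
x yaw -3.9 tilt 0.1
```

{"api": "servo_tool", "payload": {"steps": [[0,0,0,0,0,0,0.6],[0,0,0,0,0,0,0.4],[0,0,0,0,0,0,0.2],[0,0,0,0,0,0,0],[0,0,0,0,0,0,0],[0,0,0,0,0,0,0]]}}

```text
t: 21.18
ee_pos: [422.2, -191.7, 142.6]
tool_rot: [-0.706, 0.707, -0.024, 0.024]
ft_force: [0.2, 0.0, 0.7]
gripper_width: 42.7
```

Run:
```python
from tilt import *
p,d=robot.snapshot("wrist");cv2.imwrite("pics/w14.png",p)
```

```text
t 21.1833 ee [ 422.2 -191.7  142.6] F [0.16 0.03 0.69] M [0.02 0.03 0.01] w 42.7
x yaw -3.9 tilt 0.1
```

View pics/w14.png

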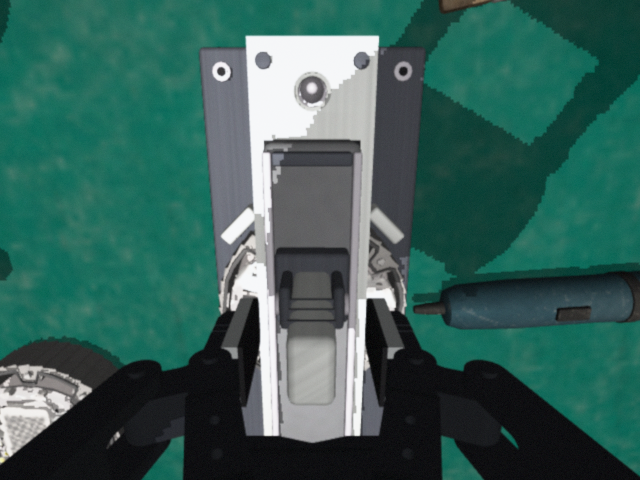

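Released and clear. Retreat upwards.

{"api": "servo_tool", "payload": {"steps": [[0,0,0,0,-5,0,0],[0,0,0,0,-15,0,0],[0,0,0,0,-30,0,0],[0,0,0,0,-50,0,0],[0,0,0,0,-75,0,0],[0,0,0,0,-100,0,0],[0,0,0,0,-125,0,0],[0,0,0,0,-150,0,0],[0,0,0,0,-150,0,0],[0,0,0,0,-150,0,0]]}}

```text
t: 22.07
ee_pos: [422.8, -191.7, 293.9]
tool_rot: [-0.706, 0.708, -0.023, 0.025]
ft_force: [-0.2, 0.2, -0.1]
gripper_width: 42.9
```

Run:
```python
from tilt import *
p,d=robot.snapshot("scene");cv2.imwrite("pics/s15z.png",cv2.resize(p[240:440,250:500],None,fx=3,fy=3,interpolation=cv2.INTER_CUBIC))
P=cloud(robot.camera_info("scene"),d).reshape(-1,3)
a=np.radians(-3.9);r=P[:,:2]-[467.5,-195.2];u=r@[np.cos(a),np.sin(a)];v=r@[-np.sin(a),np.cos(a)]
for sg in (-1,1):
    for lo,hi in ((-28,-12),(12,28)):
        m=(sg*u>122)&(sg*u<155)&(v>lo)&(v<hi)&(P[:,2]>60);print(sg,lo,m.sum(),np.median(P[m,2]).round(1))
for lo in range(-100,101,40):
    m=(u>lo)&(u<lo+20)&(abs(v)<16)&(P[:,2]>80)&(P[:,2]<110);print(lo,m.sum(),np.median(P[m,2]).round(1))
p,d=robot.snapshot("top");cv2.imwrite("pics/t15.png",p)
p,d=robot.snapshot("wrist");cv2.imwrite("pics/w15.png",p)
```

```text
t 22.0667 ee [ 422.8 -191.7  293.9] F [-0.19  0.18 -0.14] M [ 0.04 -0.02 -0.04] w 42.9
x yaw -3.9 tilt 0.21
-1 -28 188 76.8
-1 12 172 76.8
1 -28 135 77.0
1 12 67 77.3
-100 198 102.8
-60 0 nan
-20 183 102.7
20 182 102.9
60 174 102.8
100 71 105.5
  return _methods._mean(a, axis=axis, dtype=dtype,
  ret = ret.dtype.type(ret / rcount)
```

View pics/s15z.png

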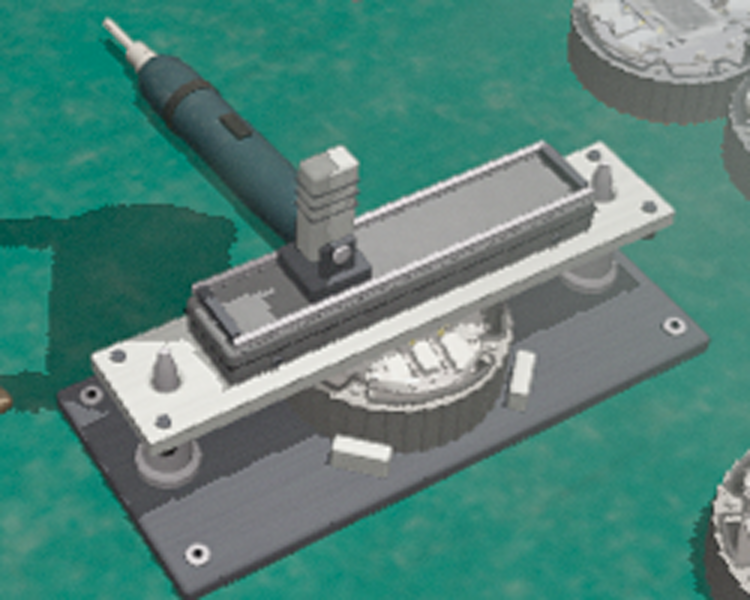

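View pics/t15.png

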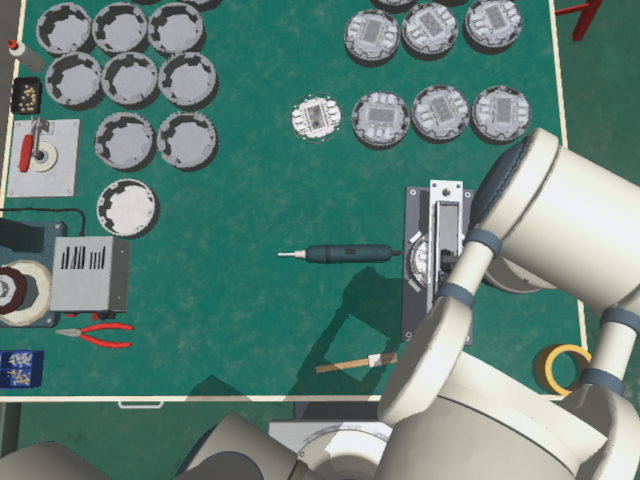

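Both pins stand up through the holes. The plate top is 77 mm at both ends (76 mm expected), and the case top is an even 102.8 mm, so the beam is home and level. The screwdriver has not moved.

```bash
python3 -c "
from workcell import robot
print(robot.hand_in())"
```

```text
the job is handed in; nothing more can be done
None
```

The beam is seated over both guide pins, level and released. I handed the job in at about 22 s; it reports no verdict, so these are my own checks.

- **Balancing:** I gripped the tab and test-lifted the beam. One end stayed down on the first three lifts, so I set it back and slid the saddle each time, from about +35 mm to about -46 mm. On the fourth lift it came up level.
- **Carrying:** I carried it with its underside at about 150 mm above the table. It measured level to within 0.1° along its length at the start of the carry. I then aligned it over the pins with all three cameras and lowered it gently.
- **Final checks:** Both pins stand through their holes. The plate top reads 76.8 to 77.3 mm at all four corners, against 76 mm nominal. The scene camera read 0.3–0.5 mm high on the table too. The tool force is near zero after release, and the screwdriver looks unmoved in the top view.
- **What went wrong or disagreed:**
  - In the later slides the beam moved with the tab instead of the saddle sliding, about 36 mm in total. This happened because I was not pressing down enough; pressing lightly fixed it.
  - My plate-tilt fit from the scene camera gave nonsense over the fixture because it picked up the base. I used the corner heights instead.
  - The cameras differed by 1–2 mm sideways over the pins, within what the pin tapers can take up.

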